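# Line up the buffing machine's work rest with a tapered drift

### The job

The aluminium work rest has slipped on its green bracket, so its hole no longer lies over the hole in the bracket. Lift the tapered drift with the red handle out of the grey rack and push it straight down, point first, through the rest and the bracket below until its collar sits on the rest, so that the drift pulls the two holes into line. Let go and leave it standing there; leave the straight pin with the black handle in the rack.

Things in the scene. Friction and masses are not known exactly. Their poses are not given: they have to be found in the camera images.
- drift: Tapered steel drift, 0.3-0.6 kg, hanging point down by its collar in a hole of a grey rack (top 108 mm above the table). Origin: centre of its tip; z runs up its axis. From the tip: 7 mm diameter widening to 37 mm at 70 mm, 37 mm to 96 mm, 50 mm collar to 102 mm, round red handle of 26 mm diameter to 152 mm; grip it from above at 128 mm, from any side. Lift over 100 mm to clear the rack.
- pin: Straight blunt steel pin, a bystander: same length, collar and handle size as the drift, but 37 mm thick down to its flat foot, and with a black handle. It hangs in the rack's other hole, 110 mm from the drift, its top 164 mm above the table: carry the drift over or around it. Origin: centre of its foot; z up its axis.
- bracket_hole (a point): Centre of the 40 mm through hole in the fixed green bracket's top plate (12 mm thick), at its upper face, 104 mm above the table, just under the rest. z up; x along the rest's sliding line. The space below is open. With the drift home, its tip is 84 mm below this point.
- rest_hole (a point): Centre of the 40 mm through hole in the aluminium rest (190 x 94 x 12 mm plate on the bracket), at its upper face, 116 mm above the table. It slides only along x of bracket_hole (6 N friction, stays put) and starts 8-11 mm off towards +x. A drift lowered over bracket_hole enters both and shoves the rest over, at 25 N or less. Guides and roller beside the hole, 48 mm or more away, stand 7 mm proud or less.
Mind the look-alikes: they are no part of the job. Leave any blue or purple look-alike of the drift alone.

How it is judged:
By the outcome, as a careful person would: the job done as asked, in the order asked, and still so for the second after the job is handed in, with the robot touching nothing.
It also fails if it takes over 48 s, if anything falls off the work surface, if the arm or the gripper's body presses on something with over 40 N, if the wrist force passes 120 N, or if a joint passes its speed limit or range.

### The arm

A 6-joint arm with a two-finger parallel gripper is mounted at the origin on the work surface. World frame = base frame: x ahead of the robot, y to its left, z up, the work surface at z = 0. Lengths are in m, angles in rad, forces in N, time in s.
With the tool pointing down it reaches from about 0.275 to 0.825 m from the base axis. Payload 4.9 kg.
Tool frame: the origin (TCP) lies between the finger pads; the fingertips stand 25 mm ahead of it and the grasp point (between the pads) lies 6 mm ahead of it; z points along the fingers, y is the line along which they close (so a half turn about z gives the same grasp; the last joint's range is limited). The gripper opens to 85 mm and grips with 20 to 120 N. Pads are 22 mm wide; open, the fingers measure 114 mm over their backs; the gripper's body (76 mm by 85 mm) begins 54 mm behind the grasp point. The pads swing forward as they close: fully open they stand 13 mm farther back than shut.
Start: joints at [1.015, 0.326, -0.193, 1.052, 0, 1.437], TCP at [0.225, 0.502, 0.256] pointing down, gripper open.
Joint ranges: [-2.65, 2.65], [-0.97, 1.79], [-1.3, 1.35], [-1.93, 2.1], [-1.47, 1.37], [-3.14, 3.14]. Speed limits (rad/s): [2.57, 2.57, 3.14, 3.14, 3.14, 3.14].

### API

Orientations are given as a 3x3 rotation matrix whose columns are the frame's x, y, z axes.
In Python, from cell import manip, cams, job gives the robot as it stands.
- The arm moves only by the tool play_rows, never from a script. Its argument "targets" is a list of rows, each an object of numbers: "ax", "ay", "az": the turn, a rotation vector about the tool's x, y, z in degrees; "tx", "ty", "tz": the shift along the tool's x, y, z in mm; "grip": the opening, from -1 (shut) to 1 (fully open), so that 0 is half open. A call has 1 to 8 rows; each row shifts and turns the commanded pose from where the row before left it, along the tool's axes as they then stand; what a row does not reach is not made up. A row lasts 1/12 s, in which the tool goes at most 41.7 mm and 7.16 degrees, less where a joint would pass 70% of its speed; a pose out of reach is approached as far as the arm can. A call is refused whole if a number of a shift passes 41.7 or a number of a turn 7.16, either way. A call with a gripper value outside its range is refused whole. The fingers move at their own pace and stop on an object; the grip force is fixed at half the most. Time passes only in rows, so rows that do not move let the fingers close. It gives the time, the measured TCP pose, the force, the opening and the grip force at its end, in the units of the state.
- manip.get_obs(): the state, without advancing time (a new reading comes with each control period).
- cams.camera(name): name is "side" or "top"; returns the picture (480x640x3 uint8, red, green, blue); there is no depth.
- cams.camera_params(name): a dict with "intrinsics" (3x3 intrinsics, pixels), "rvec" (rotation vector, rad) and "tvec" (3), from world to camera coordinates, as OpenCV has them. Camera axes: x right, y down, z forward; pixel columns grow to the right and rows downward; lengths in m; the calibration is good to about 2 mm. A picture is of the moment at which its call begins. camera_params takes no time and is no camera call.
- job.finish_job(): hands the job in; it is judged then, once.
The state is a dict: "time_s": time; "joints": joint angles; "dq": joint speeds; "tau": joint torques, N m; "ee_pos": TCP position; "orientation": TCP orientation; "ft_force": force on the tool from outside, world axes, zero at the start; "torque": the same for the moment, N m; "width": opening from 0.0 (shut) to 1.0 (fully open); "grasp_force": force on a finger pad.
Only numpy, scipy, OpenCV 4.12 (cv2) and the standard library are available. Lean on these libraries where they do the work, as an engineer would, in place of code of your own. Each camera call takes 0.05 s, during which the arm holds its last target. There are 200 camera calls.

## Working session

There is one attempt and no reset: what is moved stays moved. The work goes in short steps, Python scripts to look and compute and a tool call to move; the robot and the scene stay as the last step left them, time stands still between calls to the robot, and variables do not carry over. Pictures are saved under pics/ and viewed, at most 10 in all, crops included, and the job is handed in when it is done.

Besides the shell and the picture viewer there is one more tool, called after "Call:" as name(argument=value, ...), one argument or row to a line, values as JSON. play_rows: Moves the arm, as the interface text tells. Its arguments: {"type":"object","properties":{"targets":{"type":"array"}},"required":["targets"]}

```bash
mkdir -p pics; python3 - <<'E'
from cell import manip,cams,job
import cv2,numpy as np
for n in("side","top"):
    im=cams.camera(n);cv2.imwrite(f"pics/{n}0.png",im[:,:,::-1])
    p=cams.camera_params(n);R=cv2.Rodrigues(np.array(p["rvec"],float))[0]
    print(n,p["intrinsics"],(-R.T@np.array(p["tvec"]).ravel()).round(3),R.round(3))
o=manip.get_obs();print({k:np.round(v,3).tolist() for k,v in o.items()})
E
```

```text
side [[458.33726943   0.         318.41822058]
 [  0.         458.33726943 233.65410881]
 [  0.           0.           1.        ]] [0.44  0.704 0.522] [[-0.998 -0.065 -0.021]
 [-0.018  0.551 -0.834]
 [ 0.066 -0.832 -0.551]]
top [[467.78362539   0.         322.58797873]
 [  0.         467.78362539 244.11448307]
 [  0.           0.           1.        ]] [0.344 0.053 0.902] [[ 0.019 -1.     0.015]
 [-0.985 -0.021 -0.17 ]
 [ 0.171 -0.012 -0.985]]
{'time_s': 0.1, 'joints': [1.015, 0.327, -0.193, 1.052, -0.0, 1.437], 'dq': [0.0, -0.003, 0.003, 0.0, -0.001, -0.0], 'tau': [0.001, -44.424, 26.304, 0.008, -0.0, -0.0], 'ee_pos': [0.225, 0.501, 0.256], 'orientation': [[-0.912, 0.409, -0.001], [0.409, 0.912, -0.001], [0.0, -0.002, -1.0]], 'ft_force': [0.059, 0.506, -0.684], 'torque': [-0.006, -0.009, -0.01], 'grasp_force': 0.0, 'width': 1.001}
```

View pics/side0.png

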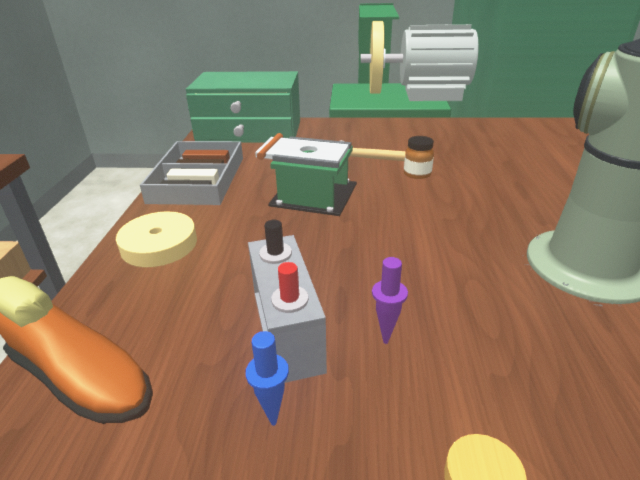

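View pics/top0.png

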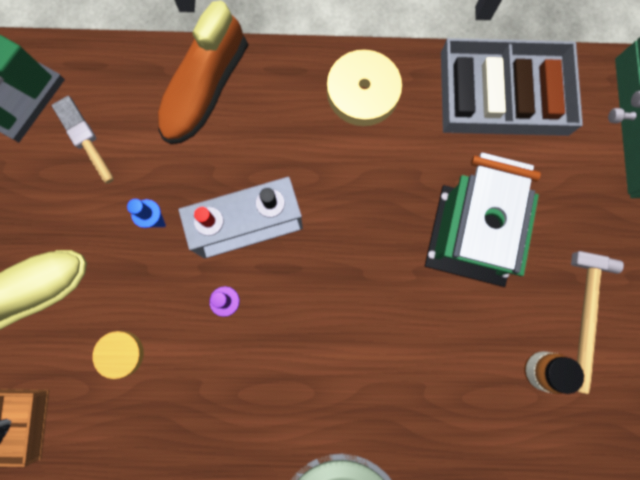

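```bash
python3 - <<'E'
import cv2,numpy as np
t=cv2.imread("pics/top0.png");s=cv2.imread("pics/side0.png")
a=cv2.resize(t[140:300,415:555],None,fx=3.5,fy=3.5,interpolation=cv2.INTER_CUBIC)
b=cv2.resize(s[125:220,250:365],None,fx=2.6,fy=2.6,interpolation=cv2.INTER_CUBIC)
c=np.zeros((560,800,3),np.uint8);c[:560,:490]=a[:560];c[:b.shape[0],495:495+b.shape[1]]=b[:,:305]
d=cv2.resize(t[180:250,170:310],None,fx=2.1,fy=2.1,interpolation=cv2.INTER_CUBIC)
c[300:300+d.shape[0],495:495+d.shape[1]]=d
cv2.imwrite("pics/z0.png",c)
E
```

```text
(no output)
```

View pics/z0.png

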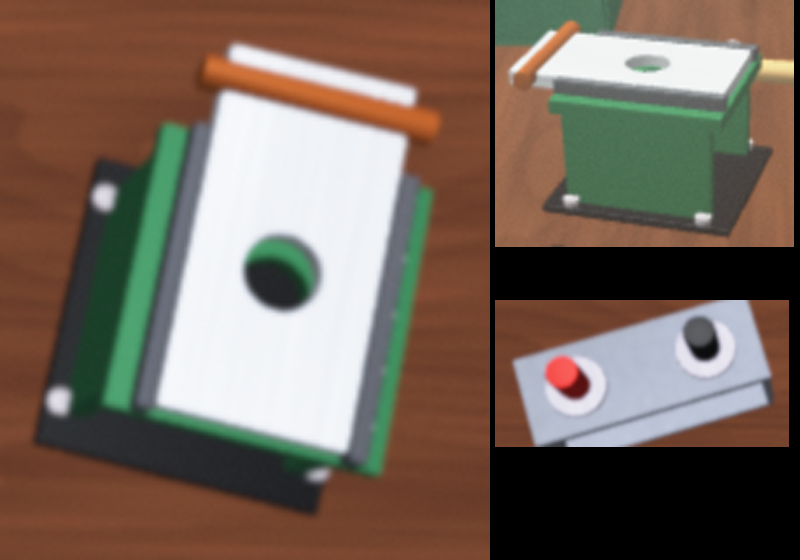

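```bash
cat > h.py <<'E'
import cv2,numpy as np
from cell import manip,cams,job
def cast(n,uv,z):
    p=cams.camera_params(n);R=cv2.Rodrigues(np.array(p["rvec"],float))[0];t=np.array(p["tvec"],float).ravel()
    q=cv2.undistortPoints(np.float64(uv).reshape(-1,1,2),p["intrinsics"],None)[:,0]
    d=np.c_[q,np.ones(len(q))]@R; c=-R.T@t
    return (c+d*((z-c[2])/d[:,2])[:,None])[:,:2]
def blob(m,near):
    cs=cv2.findContours(m.astype(np.uint8),cv2.RETR_EXTERNAL,cv2.CHAIN_APPROX_NONE)[0]
    cs=[c for c in cs if len(c)>8]
    return max((c for c in cs if np.hypot(*(c[:,0].mean(0)-near))<25),key=cv2.contourArea)
def hull_circle(P):
    P=cv2.convexHull(np.float32(P)*1000)[:,0]
    (c,s,a)=cv2.fitEllipse(P); return np.round(c,1),np.round(s,1)
E
python3 - <<'E'
from h import *
from scipy.optimize import least_squares
I={"top":cv2.imread("pics/top0.png"),"side":cv2.imread("pics/side0.png")}
pos={"top":((206,217),(495,218)),"side":((289,290),(309,149))}
for n,im in I.items():
    hsv=cv2.cvtColor(im,cv2.COLOR_BGR2HSV);H,S,V=cv2.split(hsv);b,g,r=[im[:,:,i].astype(int) for i in range(3)]
    red=(r>2.2*g)&(r>2.2*b)&(r>90)
    brt=red&(r>200)
    for nm,m in(("red",red),("bright",brt)):
        c=blob(m,pos[n][0]);print(n,nm,cv2.boundingRect(c),cv2.contourArea(c))
        M=cv2.moments(c);u=(M["m10"]/M["m00"],M["m01"]/M["m00"]);print(np.round(u,1),"cast .164/.139",(cast(n,[u],.164)*1000).round(1),(cast(n,[u],.139)*1000).round(1))
    # hole
    x,y=pos[n][1];w=28 
    sub=im[y-w:y+w,x-w:x+w].min(2)
    lab=cv2.connectedComponents((sub<150).astype(np.uint8))[1]
    m=np.zeros(im.shape[:2],bool);m[y-w:y+w,x-w:x+w]=lab==lab[w-1 if n=="top" else w,w]
    c=blob(m,(x,y));print(n,"hole",cv2.boundingRect(c),hull_circle(cast(n,c[:,0],.116)))
    if n=="top":
        inner=cv2.erode(m.astype(np.uint8),np.ones((3,3)))>0
        green=inner&(g>b+20)&(g>r+20)
        dark=m&(V<75)
        gd=cv2.dilate(green.astype(np.uint8),np.ones((3,3)))>0
        e=np.argwhere(gd&dark)[:,::-1];P=cast(n,e,.104)*1000
        f=least_squares(lambda c:np.hypot(*(P-c).T)-20,P.mean(0)-[15,0],loss="soft_l1");print("bracket",f.x.round(1),len(e),np.abs(f.fun).mean())
        white=(V>200)&(S<50);wm=np.zeros_like(white);wm[165:285,440:545]=white[165:285,440:545]
        L=[];Rr=[]
        for yy in range(192,245,3):
            xs=np.where(wm[yy])[0];L.append((xs.min()-.5,yy));Rr.append((xs.max()+.5,yy))
        for E in(L,Rr):
            P=np.float32(cast(n,E,.116)*1000);v=cv2.fitLine(P,cv2.DIST_HUBER,0,.01,.01).ravel();print("edge",v.round(3),np.degrees(np.arctan2(v[1],v[0])).round(1))
    # collars
    col=(S<40)&(V>195)
    c=blob(col,pos[n][0]);print("collar",cv2.boundingRect(c),hull_circle(cast(n,c[:,0],.114)))
    pp=(269,203) if n=="top" else (275,245)
    c=blob(col,pp);print("pin collar",cv2.boundingRect(c),hull_circle(cast(n,c[:,0],.114)))
E
```

```text
top red (195, 208, 19, 18) 213.5
[203.8 216.5] cast .164/.139 [[513.4 235.9]] [[519.1 242.1]]
top bright (195, 208, 14, 14) 132.5
[201.3 214.2] cast .164/.139 [[517.2 240.1]] [[523.  246.5]]
top hole (485, 207, 21, 22) (array([ 534. , -254.8]), array([36.7, 37.8]))
bracket [ 522.2 -250.9] 34 0.8643216443908456
edge [ 9.74000e-01 -2.28000e-01  5.28491e+02 -2.05191e+02] -13.2
edge [ 9.72000e-01 -2.34000e-01  5.36875e+02 -3.04545e+02] -13.6Traceback (most recent call last):
  File "<stdin>", line 33, in <module>
  File "h.py", line 11, in blob
    return max((c for c in cs if np.hypot(*(c[:,0].mean(0)-near))<25),key=cv2.contourArea)
ValueError: max() iterable argument is empty
```

```bash
python3 - <<'E'
from h import *
I={"top":cv2.imread("pics/top0.png"),"side":cv2.imread("pics/side0.png")}
for n,im in I.items():
    print(n);H,S,V=cv2.split(cv2.cvtColor(im,cv2.COLOR_BGR2HSV))
    if n=="top": print(im[222,200:230:2].tolist(),im[227,200:228:3].tolist())
    else: print(im[298,268:320:3].tolist());print(im[140:162,309].tolist())
E
```

```text
top
[[86, 79, 157], [31, 33, 137], [21, 22, 109], [17, 18, 93], [18, 18, 91], [18, 18, 90], [18, 19, 89], [106, 98, 134], [229, 215, 223], [238, 228, 230], [238, 228, 230], [216, 201, 203], [197, 179, 173], [209, 190, 183], [210, 191, 184]] [[236, 227, 228], [223, 207, 215], [161, 148, 170], [158, 145, 168], [222, 206, 214], [240, 230, 232], [239, 229, 231], [189, 174, 173], [210, 191, 184], [210, 191, 184]]
side
[[194, 190, 187], [206, 202, 205], [225, 223, 226], [225, 223, 227], [154, 154, 198], [66, 67, 171], [65, 66, 164], [66, 67, 155], [63, 67, 146], [60, 61, 141], [185, 183, 209], [229, 228, 232], [228, 228, 231], [213, 209, 214], [201, 195, 194], [201, 196, 193], [202, 196, 194], [88, 109, 153]]
[[188, 187, 183], [240, 240, 238], [243, 243, 242], [243, 243, 242], [244, 243, 242], [239, 238, 237], [194, 193, 190], [171, 172, 167], [167, 167, 164], [167, 170, 163], [141, 169, 128], [117, 146, 104], [178, 191, 169], [239, 239, 236], [243, 243, 242], [244, 244, 243], [243, 243, 242], [234, 234, 231], [177, 175, 170], [149, 145, 144], [112, 110, 109], [103, 103, 101]]
```

```bash
python3 - <<'E'
from h import *
I={"top":cv2.imread("pics/top0.png"),"side":cv2.imread("pics/side0.png")}
for n,im in I.items():
    b,g,r=[im[:,:,i].astype(int) for i in range(3)]
    m=(r>206)&(g>200 if n=="top" else g>209)
    for nm,p in (("drift",(208,221) if n=="top" else (290,298)),("pin",(270,203) if n=="top" else (276,252))):
        w=22;k=np.zeros_like(m);k[p[1]-w:p[1]+w,p[0]-w:p[0]+w]=m[p[1]-w:p[1]+w,p[0]-w:p[0]+w]
        c=blob(cv2.morphologyEx(k.astype(np.uint8),cv2.MORPH_CLOSE,np.ones((5,5))),p);print(n,nm,cv2.boundingRect(c),hull_circle(cast(n,c[:,0],.114)))
    for T in(195,215):
        x,y=(495,218) if n=="top" else (309,149)
        w,h=(18,18) if n=="top" else (20,9)
        k=np.zeros_like(m);k[y-h:y+h,x-w:x+w]=(im.min(2)<T)[y-h:y+h,x-w:x+w]
        c=blob(k,(x,y));print(n,"hole",T,cv2.boundingRect(c),hull_circle(cast(n,c[:,0],.116)))
im=I["side"];red=(im[:,:,2]>2*im[:,:,1].astype(int))&(im[:,:,2]>100)
for v in (270,285):
    xs=np.where(red[v,270:310])[0]+270;print("handle side row",v,xs.min(),xs.max())
E
```

```text
top drift (194, 207, 29, 28) (array([518.4, 240.9]), array([47.4, 47.8]))
top pin (256, 191, 28, 25) (array([552.6, 136.1]), array([46.4, 48.2]))
top hole 195 (484, 207, 23, 23) (array([ 533.9, -255. ]), array([39.2, 40.1]))
top hole 215 (484, 206, 24, 24) (array([ 534.2, -255.4]), array([40.9, 41.7]))
side drift (271, 287, 37, 23) (array([518.6, 241.3]), array([47.6, 48.5]))
side pin (259, 243, 33, 18) (array([553. , 136.8]), array([47.6, 48.7]))
side hole 195 (300, 146, 17, 7) (array([ 534.9, -251.5]), array([33.6, 36.8]))
side hole 215 (300, 146, 17, 7) (array([ 534.7, -252.1]), array([35.6, 39.5]))
handle side row 270 278 296
handle side row 285 280 297
```

Call:
play_rows(
  targets=[
    {"tx":-20,"ty":-6},
    {"tx":-35,"ty":-11},
    {"tx":-35,"ty":-11},
    {"tx":-35,"ty":-11},
    {"tx":-35,"ty":-11},
    {"tx":-35,"ty":-11},
    {"tx":-35,"ty":-11},
    {"tx":-35,"ty":-11},
  ],
)

```text
schema error: expected keys ax, ay, az, tx, ty, tz, grip
```

```bash
cat > d.py <<'E'
import sys,numpy as np
from cell import manip
o=manip.get_obs();R=np.array(o["orientation"]);p=np.array(o["ee_pos"])
print("t",o["time_s"],"p",(p*1000).round(1),"z",R[:,2].round(4),"y",R[:,1].round(3),"q",np.round(o["joints"],2),"F",np.round(o["ft_force"],1),"w",round(o["width"],2),"gf",o["grasp_force"])
g=np.array([float(a) for a in sys.argv[1:4]]);print("tool delta",(R.T@(g-p*1000)).round(1))
E
python3 d.py 518.5 241 256
```

```text
t 0.1 p [224.9 501.4 255.6] z [-8.0e-04 -1.3e-03 -1.0e+00] y [ 0.409  0.912 -0.002] q [ 1.01  0.33 -0.19  1.05 -0.    1.44] F [ 0.1  0.5 -0.7] w 1.0 gf 0.0
tool delta [-3.745e+02 -1.174e+02 -3.000e-01]
```

Call:
play_rows(
  targets=[
    {"ax":0,"ay":0,"az":0,"tx":-20,"ty":-6,"tz":0,"grip":1},
    {"ax":0,"ay":0,"az":0,"tx":-35,"ty":-11,"tz":0,"grip":1},
    {"ax":0,"ay":0,"az":0,"tx":-35,"ty":-11,"tz":0,"grip":1},
    {"ax":0,"ay":0,"az":0,"tx":-35,"ty":-11,"tz":0,"grip":1},
    {"ax":0,"ay":0,"az":0,"tx":-35,"ty":-11,"tz":0,"grip":1},
    {"ax":0,"ay":0,"az":0,"tx":-35,"ty":-11,"tz":0,"grip":1},
    {"ax":0,"ay":0,"az":0,"tx":-35,"ty":-11,"tz":0,"grip":1},
    {"ax":0,"ay":0,"az":0,"tx":-35,"ty":-11,"tz":0,"grip":1},
  ],
)

```text
time_s: 0.77
ee_pos: [0.4338, 0.3161, 0.256]
orientation: [[-0.912, 0.409, -0.001], [0.409, 0.912, -0.0], [0.0, -0.0, -1.0]]
ft_force: [-0.4, 0.1, 0.6]
width: 0.999
grasp_force: 0.0
```

```bash
python3 d.py 518.5 241 256
```

```text
t 0.7667 p [433.8 316.1 256. ] z [-6.e-04 -2.e-04 -1.e+00] y [ 0.409  0.912 -0.   ] q [ 0.49  0.3  -0.23  1.04  0.    0.91] F [-0.4  0.1  0.6] w 1.0 gf 0.0
tool delta [-108.   -33.8   -0. ]
```

Call:
play_rows(
  targets=[
    {"ax":0,"ay":0,"az":0,"tx":-35,"ty":-11,"tz":0,"grip":1},
    {"ax":0,"ay":0,"az":0,"tx":-35,"ty":-11,"tz":0,"grip":1},
    {"ax":0,"ay":0,"az":0,"tx":-25,"ty":-8,"tz":0,"grip":1},
    {"ax":0,"ay":0,"az":0,"tx":-13,"ty":-4,"tz":0,"grip":1},
    {"ax":0,"ay":0,"az":0,"tx":0,"ty":0,"tz":15,"grip":1},
    {"ax":0,"ay":0,"az":0,"tx":0,"ty":0,"tz":15,"grip":1},
    {"ax":0,"ay":0,"az":0,"tx":0,"ty":0,"tz":0,"grip":1},
  ],
)

```text
time_s: 1.35
ee_pos: [0.5156, 0.2417, 0.2232]
orientation: [[-0.912, 0.41, -0.006], [0.41, 0.912, -0.001], [0.004, -0.004, -1.0]]
ft_force: [-0.7, 0.7, -1.1]
width: 1.006
grasp_force: 0.0
```

```bash
python3 d.py 518.5 241 146
```

```text
t 1.35 p [515.6 241.7 223.2] z [-0.0055 -0.0014 -1.    ] y [ 0.41   0.912 -0.004] q [ 0.31  0.39 -0.19  1.    0.    0.73] F [-0.7  0.7 -1.1] w 1.01 gf 0.0
tool delta [-3.2  0.8 77.2]
```

Call:
play_rows(
  targets=[
    {"ax":0,"ay":0,"az":0,"tx":-1.5,"ty":0.5,"tz":15,"grip":1},
    {"ax":0,"ay":0,"az":0,"tx":0,"ty":0,"tz":15,"grip":1},
    {"ax":0,"ay":0,"az":0,"tx":0,"ty":0,"tz":15,"grip":1},
    {"ax":0,"ay":0,"az":0,"tx":0,"ty":0,"tz":10,"grip":1},
    {"ax":0,"ay":0,"az":0,"tx":0,"ty":0,"tz":0,"grip":1},
    {"ax":0,"ay":0,"az":0,"tx":0,"ty":0,"tz":0,"grip":1},
    {"ax":0,"ay":0,"az":0,"tx":0,"ty":0,"tz":0,"grip":1},
  ],
)

```text
time_s: 1.93
ee_pos: [0.5195, 0.2426, 0.1722]
orientation: [[-0.913, 0.409, 0.001], [0.409, 0.913, 0.0], [-0.001, 0.001, -1.0]]
ft_force: [1.7, -0.3, 0.9]
width: 1.002
grasp_force: 0.0
```

```bash
python3 d.py 518.5 241 146; python3 - <<'E'
from h import *
cv2.imwrite("pics/side1.png",cams.camera("side")[150:390,180:500,::-1])
E
```

```text
t 1.9333 p [519.5 242.6 172.2] z [ 1.e-03  4.e-04 -1.e+00] y [0.409 0.913 0.001] q [ 0.31  0.44 -0.26  0.88  0.    0.73] F [ 1.7 -0.3  0.9] w 1.0 gf 0.0
tool delta [ 0.3 -1.9 26.2]
```

View pics/side1.png

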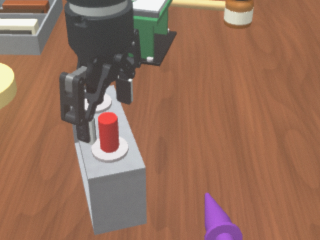

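```bash
python3 - <<'E'
from h import *
a=cams.camera("side")[:,:,::-1];b=cams.camera("top")[:,:,::-1]
cv2.imwrite("pics/both1.png",cv2.resize(np.hstack([a[200:480,200:520],b[120:400,60:380]]),None,fx=1.25,fy=1.25))
E
```

```text
(no output)
```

View pics/both1.png

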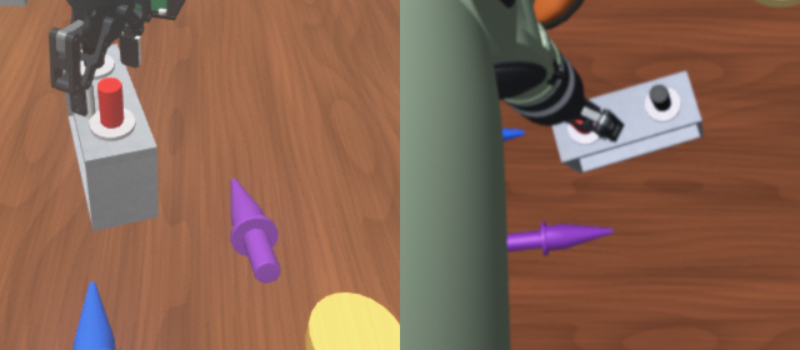

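Both look-alikes (blue, purple) have toppled by themselves from standing on their tips and lie clear; the red handle is between the open fingers.

Call:
play_rows(
  targets=[
    {"ax":0,"ay":0,"az":0,"tx":0,"ty":-1.5,"tz":10,"grip":1},
    {"ax":0,"ay":0,"az":0,"tx":0,"ty":0,"tz":10,"grip":1},
    {"ax":0,"ay":0,"az":0,"tx":0,"ty":0,"tz":5,"grip":1},
    {"ax":0,"ay":0,"az":0,"tx":0,"ty":0,"tz":0,"grip":1},
    {"ax":0,"ay":0,"az":0,"tx":0,"ty":0,"tz":0,"grip":1},
    {"ax":0,"ay":0,"az":0,"tx":0,"ty":0,"tz":0,"grip":1},
  ],
)

```text
time_s: 2.58
ee_pos: [0.5185, 0.2408, 0.1462]
orientation: [[-0.912, 0.409, -0.0], [0.409, 0.912, -0.0], [0.0, -0.0, -1.0]]
ft_force: [0.6, -1.0, 0.1]
width: 0.999
grasp_force: 0.0
```

```bash
python3 d.py 518.5 241 146
```

```text
t 2.5833 p [518.5 240.8 146.2] z [-3.e-04 -1.e-04 -1.e+00] y [ 0.409  0.912 -0.   ] q [ 0.31  0.46 -0.29  0.82  0.    0.73] F [ 0.6 -1.   0.1] w 1.0 gf 0.0
tool delta [0.1 0.1 0.2]
```

Call:
play_rows(
  targets=[
    {"ax":0,"ay":0,"az":0,"tx":0,"ty":0,"tz":0,"grip":-1},
    {"ax":0,"ay":0,"az":0,"tx":0,"ty":0,"tz":0,"grip":-1},
    {"ax":0,"ay":0,"az":0,"tx":0,"ty":0,"tz":0,"grip":-1},
    {"ax":0,"ay":0,"az":0,"tx":0,"ty":0,"tz":0,"grip":-1},
    {"ax":0,"ay":0,"az":0,"tx":0,"ty":0,"tz":0,"grip":-1},
    {"ax":0,"ay":0,"az":0,"tx":0,"ty":0,"tz":0,"grip":-1},
    {"ax":0,"ay":0,"az":0,"tx":0,"ty":0,"tz":0,"grip":-1},
    {"ax":0,"ay":0,"az":0,"tx":0,"ty":0,"tz":0,"grip":-1},
  ],
)

```text
time_s: 3.25
ee_pos: [0.5187, 0.2408, 0.1466]
orientation: [[-0.912, 0.409, 0.0], [0.409, 0.912, 0.0], [-0.0, 0.0, -1.0]]
ft_force: [0.2, -1.0, 4.4]
width: 0.288
grasp_force: 58.7
```

```bash
python3 d.py 518.5 241 146
```

```text
t 3.25 p [518.7 240.8 146.6] z [ 5.e-04  0.e+00 -1.e+00] y [0.409 0.912 0.   ] q [ 0.31  0.46 -0.29  0.82 -0.    0.73] F [ 0.2 -1.   4.4] w 0.29 gf 58.736398816108704
tool delta [0.3 0.1 0.6]
```

Call:
play_rows(
  targets=[
    {"ax":0,"ay":0,"az":0,"tx":0,"ty":0,"tz":-8,"grip":-1},
    {"ax":0,"ay":0,"az":0,"tx":0,"ty":0,"tz":-16,"grip":-1},
    {"ax":0,"ay":0,"az":0,"tx":0,"ty":0,"tz":-25,"grip":-1},
    {"ax":0,"ay":0,"az":0,"tx":0,"ty":0,"tz":-30,"grip":-1},
    {"ax":0,"ay":0,"az":0,"tx":0,"ty":0,"tz":-30,"grip":-1},
    {"ax":0,"ay":0,"az":0,"tx":0,"ty":0,"tz":-30,"grip":-1},
    {"ax":0,"ay":0,"az":0,"tx":0,"ty":0,"tz":-30,"grip":-1},
    {"ax":0,"ay":0,"az":0,"tx":0,"ty":0,"tz":-21,"grip":-1},
  ],
)

```text
time_s: 3.92
ee_pos: [0.5185, 0.2409, 0.3389]
orientation: [[-0.912, 0.409, 0.001], [0.409, 0.912, 0.001], [-0.001, 0.001, -1.0]]
ft_force: [0.7, -0.3, -4.3]
width: 0.294
grasp_force: 59.9
```

```bash
python3 d.py 524.3 -252 336; python3 - <<'E'
from h import *
cv2.imwrite("pics/side2.png",cams.camera("side")[100:400,150:450,::-1])
E
```

```text
t 3.9167 p [518.5 240.9 338.9] z [ 1.3e-03  6.0e-04 -1.0e+00] y [0.409 0.912 0.001] q [0.31 0.33 0.02 1.26 0.   0.73] F [ 0.7 -0.3 -4.3] w 0.29 gf 59.90123748779297
tool delta [-207.1 -447.4    2.6]
```

View pics/side2.png

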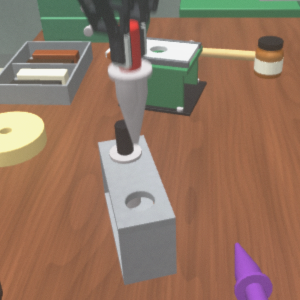

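The drift hangs upright in the gripper, tip clear of the rack (about (125,145) in the crop); pin remains in its hole.

Call:
play_rows(
  targets=[
    {"ax":0,"ay":0,"az":0,"tx":-7,"ty":-15,"tz":0,"grip":-1},
    {"ax":0,"ay":0,"az":0,"tx":-12,"ty":-26,"tz":0,"grip":-1},
    {"ax":0,"ay":0,"az":0,"tx":-16,"ty":-34,"tz":0,"grip":-1},
    {"ax":0,"ay":0,"az":0,"tx":-16,"ty":-34,"tz":0,"grip":-1},
    {"ax":0,"ay":0,"az":0,"tx":-16,"ty":-34,"tz":0,"grip":-1},
    {"ax":0,"ay":0,"az":0,"tx":-16,"ty":-34,"tz":0,"grip":-1},
    {"ax":0,"ay":0,"az":0,"tx":-16,"ty":-34,"tz":0,"grip":-1},
    {"ax":0,"ay":0,"az":0,"tx":-16,"ty":-34,"tz":0,"grip":-1},
  ],
)

```text
time_s: 4.63
ee_pos: [0.5221, -0.0313, 0.3349]
orientation: [[-0.912, 0.409, -0.002], [0.409, 0.912, 0.001], [0.002, -0.0, -1.0]]
ft_force: [1.1, -0.6, -3.8]
width: 0.291
grasp_force: 59.9
```

Call:
play_rows(
  targets=[
    {"ax":0,"ay":0,"az":0,"tx":-16,"ty":-34,"tz":0,"grip":-1},
    {"ax":0,"ay":0,"az":0,"tx":-16,"ty":-34,"tz":0,"grip":-1},
    {"ax":0,"ay":0,"az":0,"tx":-16,"ty":-34,"tz":0,"grip":-1},
    {"ax":0,"ay":0,"az":0,"tx":-16,"ty":-34,"tz":0,"grip":-1},
    {"ax":0,"ay":0,"az":0,"tx":-13,"ty":-28,"tz":0,"grip":-1},
    {"ax":0,"ay":0,"az":0,"tx":-8,"ty":-18,"tz":0,"grip":-1},
    {"ax":0,"ay":0,"az":0,"tx":0,"ty":0,"tz":0,"grip":-1},
    {"ax":0,"ay":0,"az":0,"tx":0,"ty":0,"tz":0,"grip":-1},
  ],
)

```text
time_s: 5.3
ee_pos: [0.5254, -0.2313, 0.3345]
orientation: [[-0.911, 0.412, -0.002], [0.412, 0.911, 0.002], [0.003, 0.001, -1.0]]
ft_force: [0.3, 0.4, -4.3]
width: 0.293
grasp_force: 60.1
```

```bash
python3 d.py 524.3 -252 250
```

```text
t 5.3 p [ 525.4 -231.3  334.5] z [-0.0024  0.0021 -1.    ] y [0.412 0.911 0.001] q [-0.54  0.34  0.02  1.26  0.   -0.12] F [ 0.3  0.4 -4.3] w 0.29 gf 60.09530067443848
tool delta [ -7.8 -19.4  84.4]
```

Call:
play_rows(
  targets=[
    {"ax":0,"ay":0,"az":0,"tx":-4,"ty":-10,"tz":0,"grip":-1},
    {"ax":0,"ay":0,"az":0,"tx":-4,"ty":-9,"tz":10,"grip":-1},
    {"ax":0,"ay":0,"az":0,"tx":0,"ty":0,"tz":20,"grip":-1},
    {"ax":0,"ay":0,"az":0,"tx":0,"ty":0,"tz":20,"grip":-1},
    {"ax":0,"ay":0,"az":0,"tx":0,"ty":0,"tz":10,"grip":-1},
    {"ax":0,"ay":0,"az":0,"tx":0,"ty":0,"tz":0,"grip":-1},
    {"ax":0,"ay":0,"az":0,"tx":0,"ty":0,"tz":0,"grip":-1},
    {"ax":0,"ay":0,"az":0,"tx":0,"ty":0,"tz":0,"grip":-1},
  ],
)

```text
time_s: 5.97
ee_pos: [0.5263, -0.2514, 0.2772]
orientation: [[-0.913, 0.409, 0.001], [0.409, 0.913, -0.001], [-0.001, -0.0, -1.0]]
ft_force: [-0.1, -0.7, -2.9]
width: 0.291
grasp_force: 60.2
```

```bash
python3 d.py 524.3 -252 150; python3 - <<'E'
from h import *
a=cams.camera("side")[60:220,230:390,::-1];b=cams.camera("top")[130:290,410:570,::-1]
cv2.imwrite("pics/both2.png",cv2.resize(np.hstack([a,b]),None,fx=2.5,fy=2.5,interpolation=cv2.INTER_CUBIC))
E
```

```text
t 5.9667 p [ 526.3 -251.4  277.2] z [ 1.2e-03 -9.0e-04 -1.0e+00] y [ 0.409  0.913 -0.   ] q [-0.57  0.37 -0.07  1.13 -0.   -0.15] F [-0.1 -0.7 -2.9] w 0.29 gf 60.24040102958679
tool delta [  1.7  -1.4 127.2]
```

View pics/both2.png

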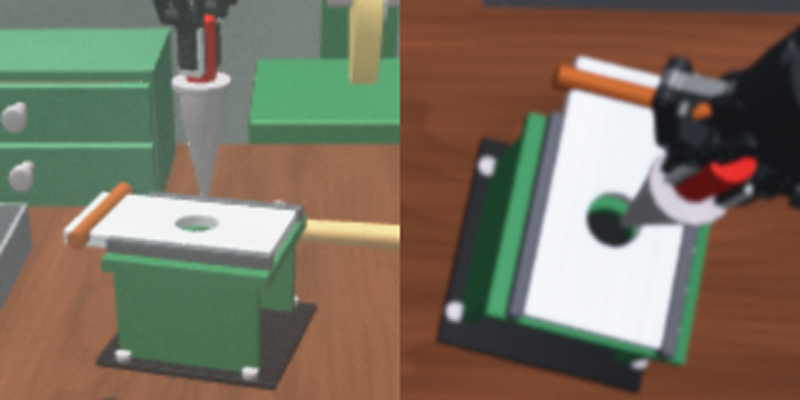

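Call:
play_rows(
  targets=[
    {"ax":0,"ay":0,"az":0,"tx":2,"ty":-1,"tz":0,"grip":-1},
    {"ax":0,"ay":0,"az":0,"tx":0,"ty":0,"tz":15,"grip":-1},
    {"ax":0,"ay":0,"az":0,"tx":0,"ty":0,"tz":15,"grip":-1},
    {"ax":0,"ay":0,"az":0,"tx":0,"ty":0,"tz":10,"grip":-1},
    {"ax":0,"ay":0,"az":0,"tx":0,"ty":0,"tz":8,"grip":-1},
    {"ax":0,"ay":0,"az":0,"tx":0,"ty":0,"tz":0,"grip":-1},
    {"ax":0,"ay":0,"az":0,"tx":0,"ty":0,"tz":0,"grip":-1},
  ],
)

```text
time_s: 6.65
ee_pos: [0.5235, -0.2514, 0.2284]
orientation: [[-0.912, 0.409, -0.0], [0.409, 0.912, -0.0], [0.0, -0.0, -1.0]]
ft_force: [0.6, 0.8, -3.7]
width: 0.291
grasp_force: 60.2
```

```bash
python3 d.py 524 -251.5 154
```

```text
t 6.65 p [ 523.5 -251.4  228.4] z [-0. -0. -1.] y [ 0.409  0.912 -0.   ] q [-0.57  0.4  -0.15  1.01 -0.   -0.15] F [ 0.6  0.8 -3.7] w 0.29 gf 60.21279573440552
tool delta [-0.5  0.1 74.4]
```

Call:
play_rows(
  targets=[
    {"ax":0,"ay":0,"az":0,"tx":0,"ty":0,"tz":5,"grip":-1},
    {"ax":0,"ay":0,"az":0,"tx":0,"ty":0,"tz":5,"grip":-1},
    {"ax":0,"ay":0,"az":0,"tx":0,"ty":0,"tz":5,"grip":-1},
    {"ax":0,"ay":0,"az":0,"tx":0,"ty":0,"tz":5,"grip":-1},
    {"ax":0,"ay":0,"az":0,"tx":0,"ty":0,"tz":5,"grip":-1},
    {"ax":0,"ay":0,"az":0,"tx":0,"ty":0,"tz":0,"grip":-1},
  ],
)

```text
time_s: 7.15
ee_pos: [0.5253, -0.2521, 0.2033]
orientation: [[-0.912, 0.409, 0.004], [0.409, 0.912, -0.002], [-0.004, 0.0, -1.0]]
ft_force: [5.5, -1.7, -5.0]
width: 0.293
grasp_force: 60.3
```

Call:
play_rows(
  targets=[
    {"ax":0,"ay":0,"az":0,"tx":0,"ty":0,"tz":4,"grip":-1},
    {"ax":0,"ay":0,"az":0,"tx":0,"ty":0,"tz":4,"grip":-1},
    {"ax":0,"ay":0,"az":0,"tx":0,"ty":0,"tz":4,"grip":-1},
    {"ax":0,"ay":0,"az":0,"tx":0,"ty":0,"tz":0,"grip":-1},
  ],
)

```text
time_s: 7.48
ee_pos: [0.5256, -0.2524, 0.1917]
orientation: [[-0.912, 0.409, 0.005], [0.409, 0.912, -0.002], [-0.005, -0.0, -1.0]]
ft_force: [5.5, -2.7, -4.4]
width: 0.292
grasp_force: 60.5
```

```bash
python3 d.py 524 -251.5 154
```

```text
t 7.4833 p [ 525.6 -252.4  191.7] z [ 0.0046 -0.0024 -1.    ] y [ 0.409  0.912 -0.   ] q [-0.57  0.43 -0.21  0.93  0.   -0.15] F [ 5.5 -2.7 -4.4] w 0.29 gf 60.46739459037781
tool delta [ 2.   0.2 37.7]
```

Call:
play_rows(
  targets=[
    {"ax":0,"ay":0,"az":0,"tx":0,"ty":0,"tz":4,"grip":-1},
    {"ax":0,"ay":0,"az":0,"tx":0,"ty":0,"tz":4,"grip":-1},
    {"ax":0,"ay":0,"az":0,"tx":0,"ty":0,"tz":4,"grip":-1},
    {"ax":0,"ay":0,"az":0,"tx":0,"ty":0,"tz":0,"grip":-1},
  ],
)

```text
time_s: 7.82
ee_pos: [0.5254, -0.2527, 0.1796]
orientation: [[-0.912, 0.409, 0.004], [0.409, 0.912, -0.003], [-0.005, -0.001, -1.0]]
ft_force: [5.1, -3.2, -4.8]
width: 0.285
grasp_force: 60.4
```

```bash
python3 d.py 524 -251.5 154
```

```text
t 7.8167 p [ 525.4 -252.7  179.6] z [ 0.004  -0.0029 -1.    ] y [ 0.409  0.912 -0.001] q [-0.57  0.44 -0.22  0.9  -0.   -0.15] F [ 5.1 -3.2 -4.8] w 0.29 gf 60.42882800102234
tool delta [ 1.9  0.5 25.6]
```

Call:
play_rows(
  targets=[
    {"ax":0,"ay":0,"az":0,"tx":0,"ty":0,"tz":3,"grip":-1},
    {"ax":0,"ay":0,"az":0,"tx":0,"ty":0,"tz":3,"grip":-1},
    {"ax":0,"ay":0,"az":0,"tx":0,"ty":0,"tz":3,"grip":-1},
    {"ax":0,"ay":0,"az":0,"tx":0,"ty":0,"tz":0,"grip":-1},
  ],
)

```text
time_s: 8.15
ee_pos: [0.5254, -0.2527, 0.1707]
orientation: [[-0.912, 0.41, 0.004], [0.41, 0.912, -0.003], [-0.005, -0.001, -1.0]]
ft_force: [5.7, -2.9, -3.3]
width: 0.287
grasp_force: 60.4
```

```bash
python3 d.py 524 -251.5 154
```

```text
t 8.15 p [ 525.4 -252.7  170.7] z [ 0.004  -0.0029 -1.    ] y [ 0.41   0.912 -0.001] q [-0.57  0.45 -0.23  0.88 -0.   -0.15] F [ 5.7 -2.9 -3.3] w 0.29 gf 60.42769432067871
tool delta [ 1.8  0.6 16.7]
```

Call:
play_rows(
  targets=[
    {"ax":0,"ay":0,"az":0,"tx":0,"ty":0,"tz":3,"grip":-1},
    {"ax":0,"ay":0,"az":0,"tx":0,"ty":0,"tz":3,"grip":-1},
    {"ax":0,"ay":0,"az":0,"tx":0,"ty":0,"tz":3,"grip":-1},
    {"ax":0,"ay":0,"az":0,"tx":0,"ty":0,"tz":0,"grip":-1},
  ],
)

```text
time_s: 8.48
ee_pos: [0.5253, -0.2527, 0.1617]
orientation: [[-0.912, 0.41, 0.004], [0.41, 0.912, -0.003], [-0.005, -0.001, -1.0]]
ft_force: [5.1, -2.2, -3.5]
width: 0.291
grasp_force: 60.4
```

```bash
python3 d.py 524 -251.5 154
```

```text
t 8.4833 p [ 525.3 -252.7  161.7] z [ 0.0038 -0.0029 -1.    ] y [ 0.41   0.912 -0.001] q [-0.57  0.46 -0.25  0.86 -0.   -0.15] F [ 5.1 -2.2 -3.5] w 0.29 gf 60.42546629905701
tool delta [1.7 0.6 7.7]
```

Cylinder section is already in the bracket, with low forces. Seat the collar.

Call:
play_rows(
  targets=[
    {"ax":0,"ay":0,"az":0,"tx":0,"ty":0,"tz":2,"grip":-1},
    {"ax":0,"ay":0,"az":0,"tx":0,"ty":0,"tz":2,"grip":-1},
    {"ax":0,"ay":0,"az":0,"tx":0,"ty":0,"tz":2,"grip":-1},
    {"ax":0,"ay":0,"az":0,"tx":0,"ty":0,"tz":1,"grip":-1},
    {"ax":0,"ay":0,"az":0,"tx":0,"ty":0,"tz":0,"grip":-1},
  ],
)

```text
time_s: 8.9
ee_pos: [0.5254, -0.2528, 0.1549]
orientation: [[-0.912, 0.41, 0.004], [0.41, 0.912, -0.003], [-0.005, -0.001, -1.0]]
ft_force: [5.5, -3.4, -2.4]
width: 0.289
grasp_force: 60.4
```

```bash
python3 d.py 524 -251.5 154
```

```text
t 8.9 p [ 525.4 -252.8  154.9] z [ 0.0039 -0.003  -1.    ] y [ 0.41   0.912 -0.001] q [-0.57  0.47 -0.25  0.85 -0.   -0.15] F [ 5.5 -3.4 -2.4] w 0.29 gf 60.422412157058716
tool delta [1.8 0.6 0.9]
```

Call:
play_rows(
  targets=[
    {"ax":0,"ay":0,"az":0,"tx":0,"ty":0,"tz":1,"grip":-1},
    {"ax":0,"ay":0,"az":0,"tx":0,"ty":0,"tz":0.7,"grip":-1},
    {"ax":0,"ay":0,"az":0,"tx":0,"ty":0,"tz":0,"grip":-1},
  ],
)

```text
time_s: 9.15
ee_pos: [0.5256, -0.2529, 0.1547]
orientation: [[-0.912, 0.409, 0.005], [0.409, 0.912, -0.004], [-0.006, -0.001, -1.0]]
ft_force: [2.4, -1.8, 6.0]
width: 0.288
grasp_force: 61.5
```

Call:
play_rows(
  targets=[
    {"ax":0,"ay":0,"az":0,"tx":0,"ty":0,"tz":0,"grip":0.3},
    {"ax":0,"ay":0,"az":0,"tx":0,"ty":0,"tz":0,"grip":1},
    {"ax":0,"ay":0,"az":0,"tx":0,"ty":0,"tz":0,"grip":1},
    {"ax":0,"ay":0,"az":0,"tx":0,"ty":0,"tz":0,"grip":1},
    {"ax":0,"ay":0,"az":0,"tx":0,"ty":0,"tz":0,"grip":1},
    {"ax":0,"ay":0,"az":0,"tx":0,"ty":0,"tz":0,"grip":1},
    {"ax":0,"ay":0,"az":0,"tx":0,"ty":0,"tz":0,"grip":1},
  ],
)

```text
time_s: 9.73
ee_pos: [0.5233, -0.2512, 0.1524]
orientation: [[-0.912, 0.409, -0.001], [0.409, 0.912, 0.0], [0.001, 0.0, -1.0]]
ft_force: [0.6, -0.1, -0.2]
width: 0.999
grasp_force: 0.0
```

Call:
play_rows(
  targets=[
    {"ax":0,"ay":0,"az":0,"tx":0,"ty":0,"tz":-6,"grip":1},
    {"ax":0,"ay":0,"az":0,"tx":0,"ty":0,"tz":-12,"grip":1},
    {"ax":0,"ay":0,"az":0,"tx":0,"ty":0,"tz":-20,"grip":1},
    {"ax":0,"ay":0,"az":0,"tx":0,"ty":0,"tz":-25,"grip":1},
    {"ax":0,"ay":0,"az":0,"tx":0,"ty":0,"tz":-25,"grip":1},
    {"ax":0,"ay":0,"az":0,"tx":0,"ty":0,"tz":-20,"grip":1},
    {"ax":0,"ay":0,"az":0,"tx":0,"ty":0,"tz":-10,"grip":1},
    {"ax":0,"ay":0,"az":0,"tx":0,"ty":0,"tz":0,"grip":1},
  ],
)

```text
time_s: 10.4
ee_pos: [0.5247, -0.2521, 0.2735]
orientation: [[-0.912, 0.409, 0.004], [0.409, 0.912, -0.003], [-0.005, -0.001, -1.0]]
ft_force: [0.5, -0.1, 0.3]
width: 0.999
grasp_force: 0.0
```

```bash
python3 - <<'E'
from h import *
a=cams.camera("side")[60:220,230:390,::-1];b=cams.camera("top")[130:290,410:570,::-1]
cv2.imwrite("pics/both3.png",cv2.resize(np.hstack([a,b]),None,fx=2.5,fy=2.5,interpolation=cv2.INTER_CUBIC))
E
```

```text
(no output)
```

View pics/both3.png

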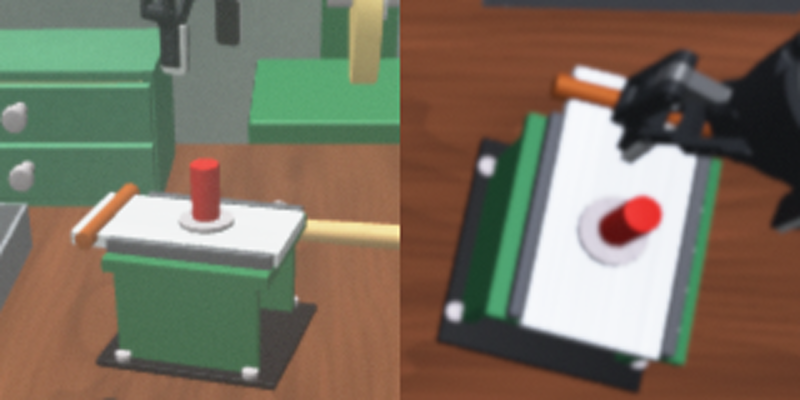

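The drift stands upright at (205,190) in the side crop with its collar flat on the rest, and the gripper is clear above it.

```bash
python3 -c "
from cell import job
print(job.finish_job())"
```

```text
the job is handed in; nothing more can be done
None
```

The drift stands upright through the rest and bracket with its collar seated on the rest, the gripper is clear, the pin was left in the rack, and the job was handed in at about 10.5 s (the blue and purple look-alikes tipped over on their own early on, untouched by the arm).

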